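# Weigh a parts bin on the counting scale

### The arm

A 7-joint arm with a two-finger parallel gripper is mounted at the origin on the work surface. World frame = base frame: x ahead of the robot, y to its left, z up, the work surface at z = 0. Lengths are in m, angles in rad, forces in N, time in s.
With the tool pointing down it reaches from about 0.425 to 0.875 m from the base axis. Payload 8.4 kg.
Tool frame: the origin (TCP) lies at the very end of the fingers, on their centre line; the grasp point (between the pads) lies 19 mm behind it; z points along the fingers, y is the direction in which the jaws open and shut (so a half turn about z gives the same grasp; the last joint's range is limited). The gripper opens to 87 mm and grips with 3 to 60 N. Pads are 19 mm wide; open, the fingers measure 117 mm over their backs; the gripper's body (75 mm by 190 mm) begins 51 mm behind the grasp point.
Start: joints at [-1.43, 0.333, 0.04, 1.465, -0.013, 1.343, -0.059], TCP at [0.154, 0.631, 0.223] pointing down, gripper open.
Joint ranges: [-2.58, 2.58], [-0.38, 2.09], [-1.3, 1.39], [0.25, 2.4], [-1.5, 4.64], [0.08, 2.09], [-2.65, 2.65]. Speed limits (rad/s): [2.22, 2.22, 2.79, 2.79, 3.14, 3.14, 3.14].

### API

Orientations are given as a unit quaternion [x, y, z, w].
In Python, from station import ctrl gives the robot as it stands. The module is installed in compiled form; this text tells all that it offers. Calls block until the motion is done:
- ctrl.goto(position, orientation): joint-space move of the TCP to a pose.
- ctrl.movel(position, attitude=None, v=0.15): straight line of the TCP; attitude=None keeps the orientation; v is the mean speed in m/s.
- ctrl.move_j(angles): joint-space move.
- ctrl.ungrasp() and ctrl.clamp(grip_force=None): open the fingers fully, or close them until they stop; grip_force is the grip in N (None keeps the last).
- ctrl.dwell(seconds).
- ctrl.solve_ik(position, orientation): joint angles nearest the present ones, or None.
- ctrl.sense(): the state.
- ctrl.read_camera(name): name is "scene" or "top" or "wrist"; returns a dict with "frame" (384x512x3 uint8, blue, green, red), "intrinsics" (3x3 intrinsics, pixels), "k1" (the pictures are not rectified: a ray, as slopes to the right and down, at radius r is drawn at 1 + k1 r^2 times it, then the intrinsics apply), "camera_from_world" (4x4, takes a point from world to camera coordinates). Camera axes: x right, y up, looking along -z (the intrinsics and any distortion apply to the point x, -y, -z); pixel columns grow to the right and rows downward; lengths in m; the calibration is good to about 2 mm. A picture is of the moment at which its call begins. There is no depth.
A pose or a line that the arm cannot do raises ctrl.IKError and nothing moves.
- ctrl.hand_in(): hands the job in, once; it reports no verdict.
The state is a dict: "clock": time; "joint_positions": joint angles; "joint_velocities": joint speeds; "joint_torque": joint torques, N m; "ee_pos": TCP position; "tcp_rot": TCP orientation; "wrist_force": force on the tool from outside, world axes, zero at the start; "torque": the same for the moment, N m; "gripper_width": finger opening in m.
Only numpy, scipy, OpenCV 4.12 (cv2) and the standard library are available. Lean on these libraries where they do the work, as an engineer would, in place of code of your own. Each camera call takes 0.05 s, during which the arm holds its last target.

### The job

The check weight has been left standing on the counting scale's pan: put it back upright in its shallow black tray. Then set the small bin of bolts gently on the empty pan, upright and centred (within about a centimetre) so that no edge of it overhangs, let go of it, and press the round key on the scale right down to take the weight, leaving the key to spring back up. Do not knock over or spill anything, do not press hard on the pan, and leave the other goods on the bench where they are.

Things in the scene. Friction and masses are not known exactly. Their poses are not given: they have to be found in the camera images.
- scale: Grey bench counting scale, fixed to the bench: flat housing 200 (its x) x 180 (its y) mm, top of the housing 45 mm above the bench. Origin on the bench under the housing's centre; its -x side, with a dark blank display and the key, faces roughly to the robot. The pan's centre is 25 mm to +x of the origin.
- pan: The scale's bare steel weighing pan, a rigid flat plate without a rim, 90 (its x) x 130 (its y) x 6 mm, axes as the scale's; origin at the centre of its underside, 56 mm above the bench. It does not move on the scale.
- pan_top (a point): Centre of the pan's upper face, 62 mm above the bench; axes as the scale's. The pan reaches 45 mm to either side in x and 65 mm in y.
- key (a joint): Travel of the scale's round spring key, 0 up to 0.006 m fully down; takes 1.2 N to start and 4 N to bring fully down; springs back.
- key_top (a point): Centre of the upper face of the grey key (24 mm diameter, in a black ring of 40 mm), on the housing's front part, 75 mm to -x and 55 mm to -y of the scale's origin, 59 mm above the bench when up. It is pressed straight down.
- parts_bin: The small beige open parts bin filled with steel bolts, loose, about 0.3 to 0.55 kg (bolts are part of it and cannot fall out): 110 long (its x) x 60 wide (its y) x 55 mm high, walls 4 mm; its rear (+x) and sides are full height, sides are lowered to 30 mm over the front (-x) 27 mm and its front lip is 24 mm high. Origin at the centre of its underside, z up. The side walls are flat and upright: it can be gripped across its 60 mm width at the middle.
- bin_corner0 (a point): Corner of the small bin's underside, at -55 mm in its x and -30 mm in its y from its origin.
- bin_corner1 (a point): Corner of the small bin's underside, at -55 mm in its x and 30 mm in its y from its origin.
- bin_corner2 (a point): Corner of the small bin's underside, at 55 mm in its x and 30 mm in its y from its origin.
- bin_corner3 (a point): Corner of the small bin's underside, at 55 mm in its x and -30 mm in its y from its origin.
- weight: Steel check weight, loose, 0.42 kg: upright cylinder of 38 mm diameter and 44 mm height, above it a neck of 16 mm and a knob of 24 mm diameter, 61 mm high in all. Origin at the centre of its underside, z up. It starts on the pan, near its middle.
- tray: The weight's tray: shallow black square tray fixed to the bench, 120 x 120 mm outside, walls 4 mm thick and 12 mm high, inner floor 4 mm above the bench. Origin at the centre of its underside.
- carton_a: Bystander: closed cardboard carton 80 x 110 x 70 mm, beyond the scale. Origin at the centre of its underside.
- carton_b: Bystander: closed cardboard carton 120 x 80 x 60 mm, at the left. Origin at the centre of its underside.
- big_bin: Bystander: larger beige bin 130 x 90 x 70 mm of brass discs, beyond the scale. Origin at the centre of its underside.
- tape_roll: Bystander: roll of brown tape lying flat, 96 mm diameter, 45 mm high, near the robot. Origin at the centre of its underside.
- mug: Bystander: white mug, 80 mm diameter, 90 mm high, at the right. Origin at the centre of its underside.
- marker: Bystander: marker pen 135 mm long, 20 mm thick, lying near the robot. Origin below its middle.

How it is judged:
On the way, in this order (a step that is already met when the one before it is completed fails the run):
1. the check weight stands upright in its tray, let go of (horizontal distance between weight and tray below 0.05 m and z of weight in the frame of tray below 0.01 m and angle between weight's own z axis and vertical below 0.1 rad and contact force between each of the arm, the fingers and weight below 0.1 N and linear speed of weight below 0.02 m/s and angular speed of weight below 0.2 rad/s), for 0.2 s.
2. the small bin stands centred on the pan, no edge overhanging, let go of (horizontal distance between parts_bin and pan_top below 0.01 m and angle between parts_bin's own z axis and vertical below 0.05 rad and z of parts_bin in the frame of pan_top between -0.005 and 0.005 m and x of bin_corner0 in the frame of pan_top between -0.045 and 0.045 m and y of bin_corner0 in the frame of pan_top between -0.065 and 0.065 m and x of bin_corner1 in the frame of pan_top between -0.045 and 0.045 m and y of bin_corner1 in the frame of pan_top between -0.065 and 0.065 m and x of bin_corner2 in the frame of pan_top between -0.045 and 0.045 m and y of bin_corner2 in the frame of pan_top between -0.065 and 0.065 m and x of bin_corner3 in the frame of pan_top between -0.045 and 0.045 m and y of bin_corner3 in the frame of pan_top between -0.065 and 0.065 m and contact force between each of the arm, the fingers and parts_bin below 0.1 N and linear speed of parts_bin below 0.02 m/s and angular speed of parts_bin below 0.2 rad/s), for 0.3 s.
3. the key is pressed down while the bin stands centred on the pan, untouched by the robot (value of joint key above 0.0045 m and horizontal distance between parts_bin and pan_top below 0.01 m and angle between parts_bin's own z axis and vertical below 0.05 rad and z of parts_bin in the frame of pan_top between -0.005 and 0.005 m and x of bin_corner0 in the frame of pan_top between -0.045 and 0.045 m and y of bin_corner0 in the frame of pan_top between -0.065 and 0.065 m and x of bin_corner1 in the frame of pan_top between -0.045 and 0.045 m and y of bin_corner1 in the frame of pan_top between -0.065 and 0.065 m and x of bin_corner2 in the frame of pan_top between -0.045 and 0.045 m and y of bin_corner2 in the frame of pan_top between -0.065 and 0.065 m and x of bin_corner3 in the frame of pan_top between -0.045 and 0.045 m and y of bin_corner3 in the frame of pan_top between -0.065 and 0.065 m and contact force between each of the arm, the fingers and parts_bin below 0.1 N), for 0.05 s.
At the end, for the whole second after the job is handed in: Bin upright (0.05 rad) and still on the pan, its centre within 10 mm of the pan's, all four underside corners inside the pan's outline; weight upright (0.1 rad) and still on its tray's floor; key, pressed 4.5 mm or more after the bin was let go, up again within 2 mm (all of step 2 and horizontal distance between weight and tray below 0.05 m and z of weight in the frame of tray below 0.01 m and angle between weight's own z axis and vertical below 0.1 rad and linear speed of weight below 0.02 m/s and angular speed of weight below 0.2 rad/s and value of joint key below 0.002 m); the robot touches nothing.
It fails at once if the bin is tipped (more than 0.6 rad) (angle between parts_bin's own z axis and vertical above 0.6 rad).
It fails at once if the check weight is knocked over or tipped (more than 0.6 rad) (angle between weight's own z axis and vertical above 0.6 rad).
It fails at once if the bin is dropped or slammed on the pan (contact over 120 N) (contact force between parts_bin and pan above 120 N).
It fails at once if the robot presses on the pan with more than 25 N (contact force between any of the fingers, the arm and pan above 25 N).
It fails at once if another thing on the bench is moved by more than 30 mm (distance of any of carton_a, carton_b, big_bin, tape_roll, mug, marker from where it was at the start of the episode above 0.03 m).
It also fails if it takes over 69 s, if anything falls off the work surface, if the arm or the gripper's body presses on something with over 40 N, if the wrist force passes 120 N, or if a joint passes its speed limit or range.

## Working session

There is one attempt and no reset: what is moved stays moved. The work goes in short steps, each a Python script; the robot and the scene stay as the last script left them, time stands still between calls to the robot, and variables do not carry over. Pictures are saved under pics/ and viewed, and the job is handed in when it is done.

```bash
mkdir -p pics; ls; python3 - <<'E'
from station import ctrl
import cv2,numpy as np
for n in ("scene","top","wrist"):
    c=ctrl.read_camera(n); cv2.imwrite(f"pics/{n}0.png",c["frame"]); print(n,c["intrinsics"].tolist(),c["k1"],np.round(c["camera_from_world"],4).tolist())
s=ctrl.sense(); print({k:np.round(v,3).tolist() for k,v in s.items()})
E
```

```text
pics
scene [[440.01143907023703, 0.0, 263.2041443145384], [0.0, 440.01143907023703, 182.39810596901455], [0.0, 0.0, 1.0]] -0.12498069083718084 [[-0.8595, 0.5111, 0.0017, 0.46], [-0.3311, -0.5593, 0.76, 0.0871], [0.3894, 0.6527, 0.6499, -1.6381], [0.0, 0.0, 0.0, 1.0]]
top [[448.0236968822543, 0.0, 261.68585595656566], [0.0, 448.0236968822543, 196.105774609303], [0.0, 0.0, 1.0]] -0.11171408032957707 [[0.0294, -0.9995, 0.0087, -0.0425], [0.9811, 0.0305, 0.1909, -0.5061], [-0.1911, 0.0029, 0.9816, -1.354], [0.0, 0.0, 0.0, 1.0]]
wrist [[306.6934798293673, 0.0, 250.92166310020303], [0.0, 306.6934798293673, 197.2140229052771], [0.0, 0.0, 1.0]] -0.0512683527554285 [[0.2381, 0.9712, -0.0013, -0.6495], [-0.9363, 0.2292, -0.2661, 0.0315], [-0.2582, 0.0646, 0.9639, -0.3912], [0.0, 0.0, 0.0, 1.0]]
{'clock': 0.15, 'joint_positions': [-1.43, 0.334, 0.04, 1.466, -0.013, 1.343, -0.059], 'joint_velocities': [-0.0, -0.003, 0.001, -0.003, -0.002, 0.001, 0.002], 'joint_torque': [0.004, -65.684, 1.338, -40.41, -0.06, 0.042, 0.0], 'ee_pos': [0.154, 0.631, 0.222], 'tcp_rot': [0.12, 0.993, -0.001, -0.0], 'wrist_force': [0.446, -0.315, 0.735], 'torque': [0.057, -0.02, -0.078], 'gripper_width': 0.087}
```

View pics/top0.png

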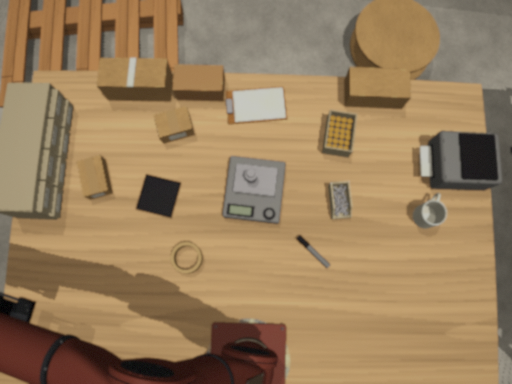

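View pics/scene0.png

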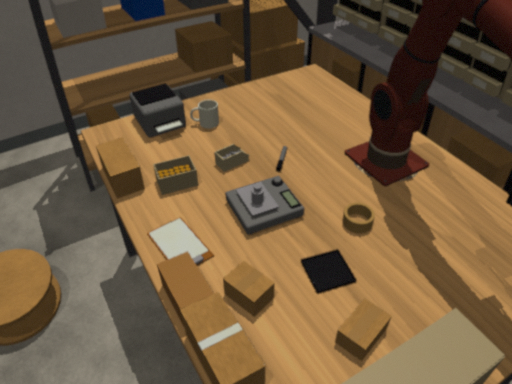

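View pics/wrist0.png

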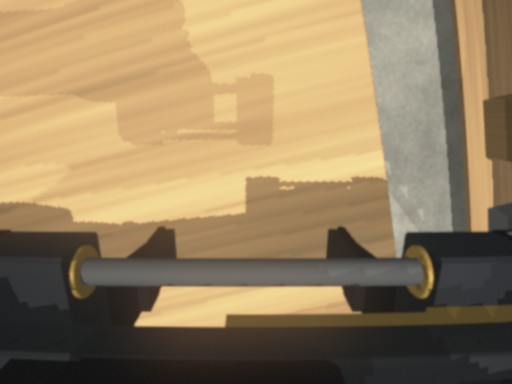

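The top view shows the scale at about (255,188), the weight on it at (251,174), the key at (269,213), the tray at (158,196) and the small bin at (340,200). The scene view agrees. I'll localise roughly from the top camera first, then refine with the wrist camera.

```bash
cat > h.py <<'E'
import cv2,numpy as np
from station import ctrl
from scipy.spatial.transform import Rotation as R
def undist(c,px):
    K=np.array(c["intrinsics"]);px=np.array(px,float).reshape(-1,1,2)
    return cv2.undistortPoints(px,K,np.array([c["k1"],0,0,0,0.]),None).reshape(-1,2) if False else _und(K,c["k1"],px.reshape(-1,2))
def _und(K,k1,px):
    d=(px-K[:2,2])/np.array([K[0,0],K[1,1]]);u=d.copy()
    for _ in range(30): u=d/(1+k1*(u**2).sum(1,keepdims=True))
    return u
def plane(c,px,z):
    u=undist(c,px);T=np.array(c["camera_from_world"]);Rt=T[:3,:3].T;o=-Rt@T[:3,3]
    d=np.c_[u[:,0],-u[:,1],-np.ones(len(u))]@Rt.T
    return o[:2]+d[:,:2]*((z-o[2])/d[:,2])[:,None]
def proj(c,P):
    P=np.array(P,float).reshape(-1,3);T=np.array(c["camera_from_world"]);q=P@T[:3,:3].T+T[:3,3]
    u=np.c_[q[:,0],-q[:,1]]/-q[:,2:3];u=u*(1+c["k1"]*(u**2).sum(1,keepdims=True));K=np.array(c["intrinsics"])
    return u*[K[0,0],K[1,1]]+K[:2,2]
def down(yaw): # tool pointing down; tool y axis at angle yaw in world
    y=np.array([np.cos(yaw),np.sin(yaw),0]);z=np.array([0,0,-1.]);x=np.cross(y,z)
    return R.from_matrix(np.c_[x,y,z]).as_quat()
E
python3 - <<'E'
from h import *
c=ctrl.read_camera("top");f=c["frame"]
cv2.imwrite("pics/top_crop.png",cv2.resize(f[140:280,120:370],None,fx=3.2,fy=3.2,interpolation=cv2.INTER_CUBIC))
for n,p,z in [("weight",(251,169),.12),("scale",(255,188),.045),("key",(269,213),.059),("tray",(158.5,196),.0),("bin",(340.5,200),.055)]: print(n,plane(c,[p],z).round(3))
g=cv2.cvtColor(f,cv2.COLOR_BGR2GRAY)
hsv=cv2.cvtColor(f,cv2.COLOR_BGR2HSV)
def big(m,roi):
    x0,y0,x1,y1=roi;mm=np.zeros_like(m);mm[y0:y1,x0:x1]=m[y0:y1,x0:x1]
    cs,_=cv2.findContours(mm,cv2.RETR_EXTERNAL,cv2.CHAIN_APPROX_NONE);return max(cs,key=cv2.contourArea)
t=big((g<60).astype(np.uint8),(125,165,195,225))
sc=big((hsv[...,1]<70).astype(np.uint8),(210,145,300,230))
b=big((hsv[...,1]<90).astype(np.uint8),(320,172,362,225))
for n,k,z in (("tray",t,.012),("scale",sc,.045),("bin",b,.055)):
    w=plane(c,k.reshape(-1,2),z).astype(np.float32)
    r=cv2.minAreaRect(w*1000);print(n,r,cv2.minAreaRect(k))
E
```

```text
weight [[0.575 0.008]]
scale [[ 0.533 -0.005]]
key [[ 0.453 -0.051]]
tray [[0.507 0.308]]
bin [[ 0.501 -0.274]]
tray ((506.483154296875, 307.5635986328125), (114.11703491210938, 111.88818359375), 77.5694580078125) ((157.92738342285156, 195.3515167236328), (35.17055130004883, 34.4893684387207), 14.534454345703125)
scale ((530.6533813476562, -1.9386749267578125), (177.81134033203125, 199.0353546142578), 85.1105728149414) ((253.85665893554688, 189.2184295654297), (56.90168762207031, 61.809017181396484), 6.709836959838867)
bin ((504.12109375, -274.5667724609375), (118.35081481933594, 67.82997131347656), 6.297102928161621) ((340.7073059082031, 199.3658447265625), (36.88413619995117, 21.42371940612793), 83.6598129272461)
```

View pics/top_crop.png

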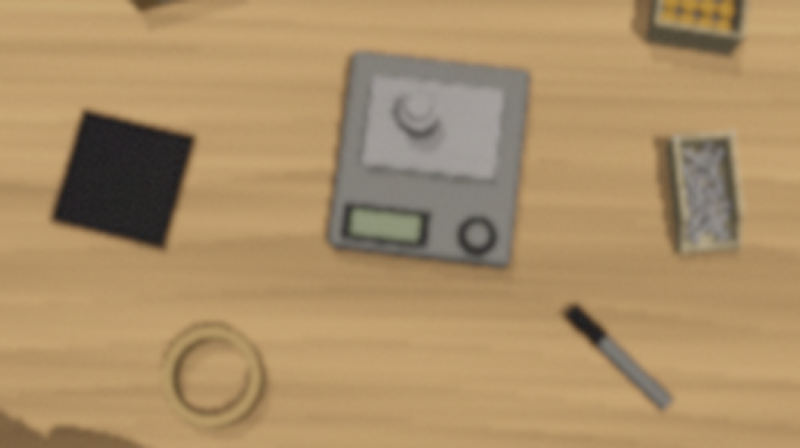

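The crop confirms the layout. The scale's yaw is about -5° and the bin's about +5°, with its front lip towards the robot. Next are the close wrist views over the scale.

```bash
python3 - <<'E'
from h import *
c=ctrl.read_camera("wrist");T=np.array(c["camera_from_world"]);s=ctrl.sense();M=R.from_quat(s["tcp_rot"]).as_matrix()
print("cam in tool",(M.T@(-T[:3,:3].T@T[:3,3]-s["ee_pos"])).round(4),"look",(M.T@T[:3,:3].T@[0,0,-1]).round(3), M.round(2))
q=down(np.radians(85))
for y in (85,-95):
    a=ctrl.solve_ik([.5,0,.28],down(np.radians(y)));print(y,None if a is None else np.round(a,2))
E
```

```text
cam in tool [ 0.0733  0.0002 -0.1628] look [-0.266 -0.     0.964] [[-0.97  0.24 -0.  ]
 [ 0.24  0.97 -0.  ]
 [ 0.   -0.   -1.  ]]
85 [-0.93 -0.05  0.83  1.76  0.03  1.41  1.38]
-95 [-0.88 -0.04  0.78  1.76  0.03  1.41 -1.76]
```

```bash
python3 - <<'E'
from h import *
ctrl.goto([.47,0,.25],down(np.radians(85)))
ctrl.dwell(.2)
c=ctrl.read_camera("wrist");cv2.imwrite("pics/w1.png",c["frame"]);np.save("w1.npy",c,allow_pickle=True)
print(ctrl.sense()["clock"],ctrl.sense()["ee_pos"])
E
```

```text
3.0083 [4.70044308e-01 3.09043663e-04 2.49998958e-01]
```

View pics/w1.png

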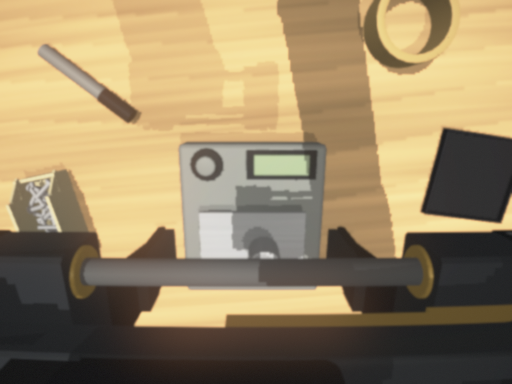

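The wrist image is upside down relative to the base (down in the image is +x), so the fingers hide the pan. I'll move the TCP forward.

```bash
python3 - <<'E'
from h import *
ctrl.movel([.62,0,.25],v=.25)
ctrl.dwell(.2)
c=ctrl.read_camera("wrist");cv2.imwrite("pics/w2.png",cv2.resize(c["frame"][:240],(800,375),interpolation=cv2.INTER_CUBIC));np.save("w2.npy",c,allow_pickle=True)
print(ctrl.sense()["clock"])
E
```

```text
4.0083
```

View pics/w2.png

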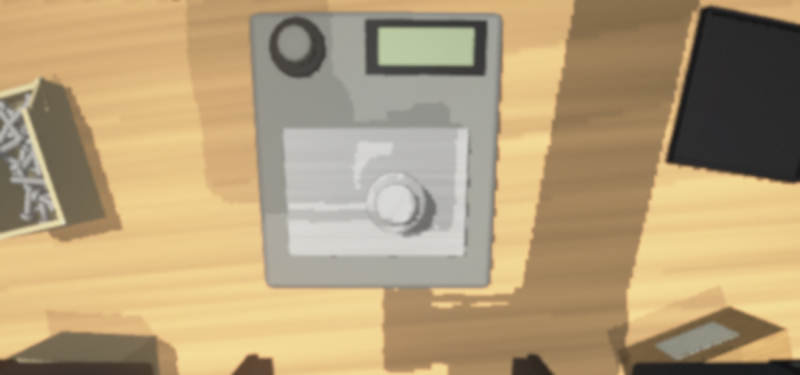

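In crop pixels the pan corners are at about (283,128), (467,127), (466,254) and (290,256). The weight's knob is at (398,204), the key at (295,43), and the housing is fully visible.

```bash
python3 - <<'E'
from h import *
c=np.load("w2.npy",allow_pickle=True).item();f=c["frame"];s=512/800
pan=np.array([(283,128),(467,127),(466,254),(290,256)])*s
P=plane(c,pan,.062)*1000;print("pan",P.round(1).tolist(),P.mean(0).round(1),[np.linalg.norm(P[i]-P[i-1]).round(1) for i in range(4)])
hsv=cv2.cvtColor(f,cv2.COLOR_BGR2HSV)
m=(hsv[...,1]<60).astype(np.uint8);m[:,:150]=0;m[:,330:]=0;m[195:]=0
cs,_=cv2.findContours(m,0,1);k=max(cs,key=cv2.contourArea)
r=cv2.minAreaRect((plane(c,k.reshape(-1,2),.045)*1000).astype(np.float32));print("housing",r)
print("key",plane(c,[(295*s,43*s)],.059)*1000)
hc=np.array(r[0]);yaw=np.radians(r[2]-90 if r[2]>45 else r[2]);X=np.array([np.cos(yaw),np.sin(yaw)]);Y=np.array([-X[1],X[0]])
print("yaw",yaw,"pan pred",hc+25*X,"key pred",hc-75*X-55*Y)
print("knob",plane(c,[(398*s,204*s)],.123)*1000)
# circle for knob
g=cv2.cvtColor(f,cv2.COLOR_BGR2GRAY)
cv2.imwrite("pics/w2z.png",cv2.resize(g[60:180,160:330],None,fx=4.6,fy=4.6,interpolation=cv2.INTER_CUBIC))
t=(g<60).astype(np.uint8);t[:,:400]=0;t[125:]=0
cs,_=cv2.findContours(t,0,1);k=max(cs,key=cv2.contourArea);print(cv2.boundingRect(k))
c0=ctrl.read_camera("top")
print("top proj pan corners chk", proj(c0,[[*(hc/1000),.045]]))
E
```

```text
pan [[506.8, -65.4], [517.5, 62.1], [606.4, 56.9], [596.4, -73.0]] [556.8  -4.9] [np.float64(89.9), np.float64(127.9), np.float64(89.1), np.float64(130.3)]
housing ((532.0466918945312, -3.1441268920898438), (176.488037109375, 196.26393127441406), 84.84712982177734)
key [[452.70193915 -50.38832253]]
yaw -0.08993455053781237 pan pred [556.94565723  -5.389461  ] key pred [452.41006085 -51.1858483 ]
knob [[562.48343702   9.28113958]]
(427, 5, 85, 111)
top proj pan corners chk [[254.28688067 188.3639367 ]]
```

View pics/w2z.png

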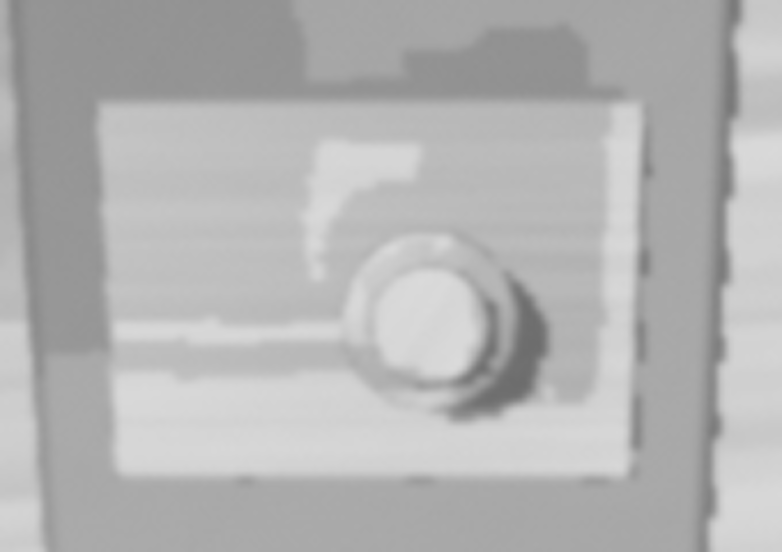

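The wrist and top estimates agree to about 1.5 mm: pan centre (0.557,-0.005), yaw -0.09 rad, weight at (0.562,0.009). Next I'll grasp the weight.

```bash
python3 - <<'E'
from h import *
c=np.load("w2.npy",allow_pickle=True).item()
print(plane(c,[(254.1,130.65)],.123),plane(c,[(254.1,130.)],.106))
q=down(np.radians(85))
ctrl.goto([.5615,.009,.15],q)
ctrl.movel([.5615,.009,.076],v=.1)
ctrl.clamp(30)
s=ctrl.sense();print(s["gripper_width"],s["wrist_force"],s["clock"])
ctrl.movel([.5615,.009,.16],v=.12)
s=ctrl.sense();print(s["gripper_width"],s["wrist_force"],s["clock"])
c=ctrl.read_camera("wrist");cv2.imwrite("pics/w3.png",c["frame"])
E
```

```text
[[0.56251501 0.00870011]] [[0.56284945 0.00887667]]
0.037274491660401365 [ 1.65407931  0.16742531 -0.13511749] 6.3667
0.037110471016384095 [-0.13608669  0.1308095  -3.95936517] 7.2167
```

View pics/w3.png

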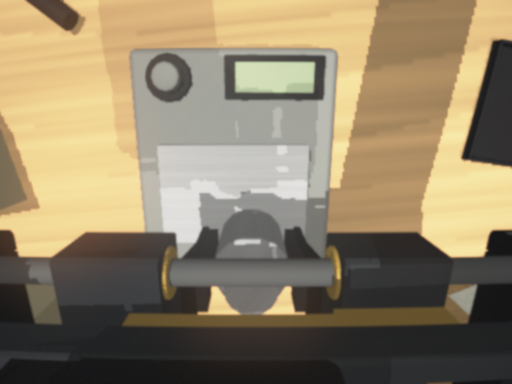

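The weight is held: the width reads 37 mm, the load is 4 N, and the view shows it between the pads at about (250,250). Next I'll carry it to the tray.

```bash
python3 - <<'E'
from h import *
q=down(np.radians(85))
ctrl.movel([.507,.308,.13],q,v=.3)
ctrl.movel([.507,.308,.04],v=.15)
ctrl.movel([.507,.308,.0185],v=.04)
s=ctrl.sense();print(s["wrist_force"],s["clock"])
ctrl.ungrasp();ctrl.dwell(.2)
ctrl.movel([.507,.308,.13],v=.12)
c=ctrl.read_camera("top");cv2.imwrite("pics/t2.png",c["frame"][130:290])
ctrl.movel([.6,.308,.22],v=.3)
ctrl.dwell(.1)
c=ctrl.read_camera("wrist");cv2.imwrite("pics/w4.png",c["frame"])
print(ctrl.sense()["clock"])
E
```

```text
[ 0.56057303  0.26640501 -4.08948779] 9.8667
12.9917
```

View pics/w4.png

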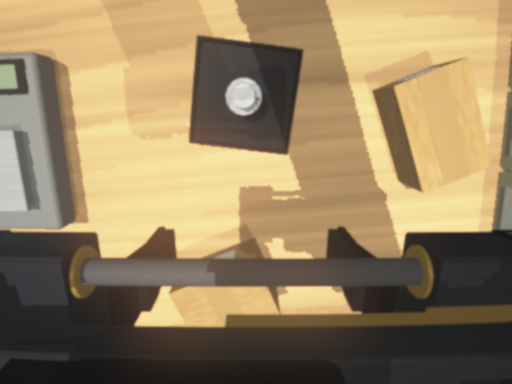

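The weight stands upright, centred in the tray at about (243,96). Next I'll look at the bin.

```bash
python3 - <<'E'
from h import *
ctrl.movel([.62,-.27,.22],v=.4)
ctrl.dwell(.2)
c=ctrl.read_camera("wrist");np.save("w5.npy",c,allow_pickle=True)
cv2.imwrite("pics/w5.png",cv2.resize(c["frame"][:240,130:390],None,fx=2.5,fy=2.5,interpolation=cv2.INTER_CUBIC))
print(ctrl.sense()["clock"],c["camera_from_world"])
for b in (95,-85):
  for yaw in (175,-5,-185): print(yaw,ctrl.solve_ik([.557,-.005,.1],down(np.radians(yaw))))
E
```

```text
14.8417 [[ 8.56248939e-02  9.96327143e-01  7.76250304e-04  2.13864644e-01]
 [-9.60357957e-01  8.27410881e-02 -2.66207640e-01  6.49352564e-01]
 [-2.65294125e-01  2.20485228e-02  9.63915396e-01 -2.18149402e-01]
 [ 0.00000000e+00  0.00000000e+00  0.00000000e+00  1.00000000e+00]]
175 [ 0.81664105  0.46321413 -1.09161495  1.79871842  0.44804399  1.15619446
  2.63508248]
-5 [-1.04238281  0.5214852   1.24986322  1.88131636 -0.54623899  1.14332348
  0.32193982]
-185 [ 0.81664105  0.46321413 -1.09161495  1.79871842  0.44804399  1.15619446
  2.63508248]
175 [ 0.81664105  0.46321413 -1.09161495  1.79871842  0.44804399  1.15619446
  2.63508248]
-5 [-1.04238281  0.5214852   1.24986322  1.88131636 -0.54623899  1.14332348
  0.32193982]
-185 [ 0.81664105  0.46321413 -1.09161495  1.79871842  0.44804399  1.15619446
  2.63508248]
```

View pics/w5.png

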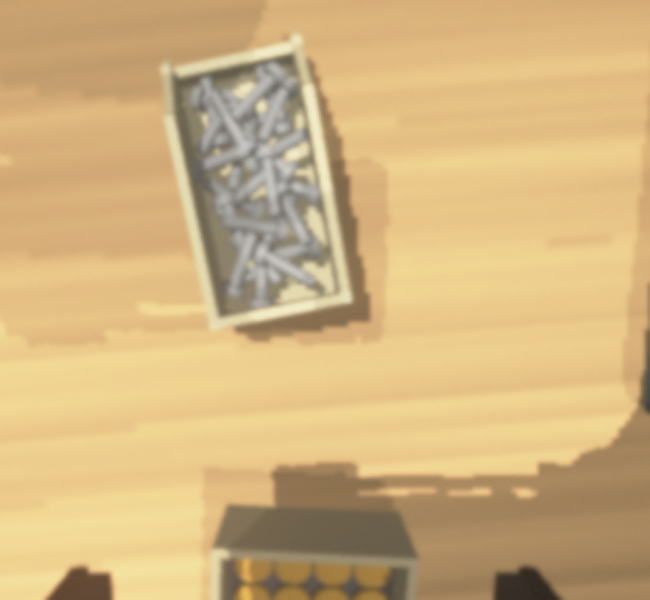

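The bin's rear top corners are at about (212,329) and (352,302) in the crop. The side steps are near (167,118) and (312,86), and the front lip is at the top, towards the robot.

```bash
python3 - <<'E'
from h import *
c=np.load("w5.npy",allow_pickle=True).item()
raw=lambda p:np.array(p,float)/2.5+[130,0]
A=plane(c,raw([(212,329),(352,302),(167,118),(314,86)]),.055)*1000
F=plane(c,raw([(163,66),(300,38)]),.027)*1000
print(A.round(1),F.round(1))
y=(A[0]-A[1]);print("width",np.linalg.norm(y),"side lens",np.linalg.norm(A[0]-A[2]),np.linalg.norm(A[1]-A[3]))
for a,b in ((A[2],A[0]),(A[3],A[1]),(F[0],A[0]),(F[1],A[1])):
    d=b-a;print("x dir deg",np.degrees(np.arctan2(d[1],d[0])))
d=A[1]-A[0];print("y dir",np.degrees(np.arctan2(d[1],d[0])))
print("centre front/rear",(F.mean(0)+A[:2].mean(0))/2, "rear-55:",)
E
```

```text
[[ 563.2 -301.2]
 [ 557.2 -241.8]
 [ 479.6 -309.7]
 [ 473.1 -250.8]] [[ 453.1 -312.9]
 [ 447.5 -254.1]]
width 59.67547881689966 side lens 83.98919521838512 84.58169228622836
x dir deg 5.805541218101109
x dir deg 6.071290757478654
x dir deg 6.084222314153804
x dir deg 6.394996606778233
y dir 95.74491240536528
centre front/rear [ 505.2572136  -277.50141787] rear-55:
```

```bash
python3 - <<'E'
from h import *
q=down(np.radians(96))
ctrl.goto([.5053,-.2775,.11],q)
ctrl.movel([.5053,-.2775,.022],v=.1)
ctrl.clamp(35)
s=ctrl.sense();print(s["gripper_width"],s["wrist_force"],s["clock"])
ctrl.movel([.5053,-.2775,.15],v=.12)
s=ctrl.sense();print(s["gripper_width"],s["wrist_force"],s["torque"],s["clock"])
c=ctrl.read_camera("wrist");cv2.imwrite("pics/w6.png",c["frame"])
c=ctrl.read_camera("scene");cv2.imwrite("pics/s6.png",cv2.resize(c["frame"][100:300,130:390],None,fx=2.8,fy=2.8))
E
```

```text
0.05975570698494199 [-0.03940885 -1.23243078  1.42191195] 17.15
0.06003905134354054 [-1.28065722  0.00885996 -5.4101274 ] [ 0.02606754  0.05375338 -0.01909502] 18.3667
```

View pics/w6.png

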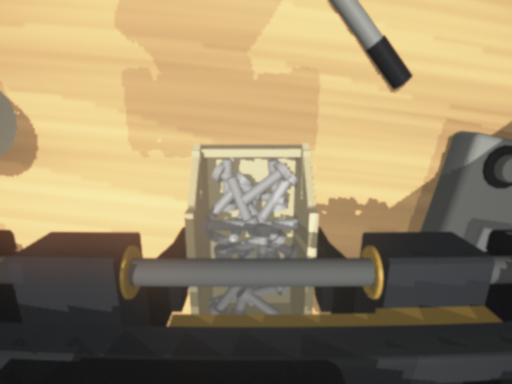

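View pics/s6.png

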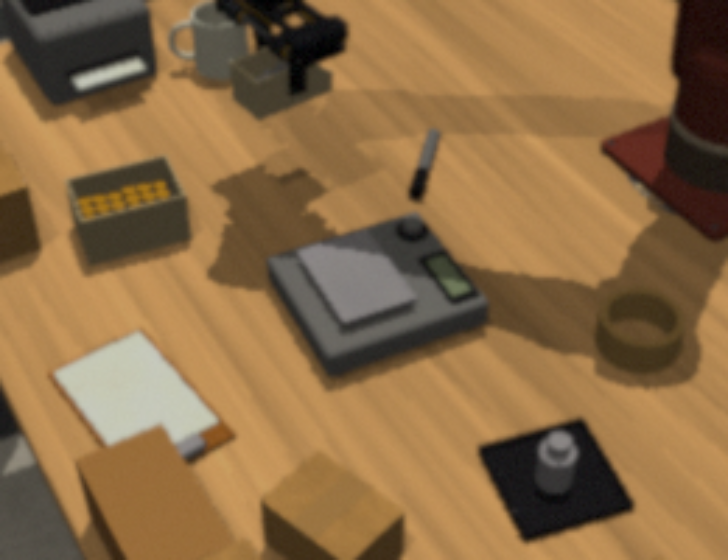

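The bin is held level with a load of 5.4 N. Next I'll check for slip or pitch against the predicted lip position, then carry it over.

```bash
python3 - <<'E'
from h import *
c=ctrl.read_camera("wrist");a=np.radians(6);X=np.array([np.cos(a),np.sin(a)]);Y=np.array([-X[1],X[0]])
o=np.array([.5053,-.2775]);dz=.128
print(proj(c,[[*(o-.055*X+s*.030*Y),dz+.024] for s in(-1,1)]).round(1))
q=down(np.radians(-5.15))
try:
    ctrl.movel([.557,-.005,.15],q,v=.12); print("movel")
except ctrl.IKError as e:
    print(e); ctrl.goto([.557,-.005,.15],q)
s=ctrl.sense();print(s["gripper_width"],s["wrist_force"],s["ee_pos"],s["joint_positions"],s["clock"])
c=ctrl.read_camera("wrist");cv2.imwrite("pics/w7.png",c["frame"])
c=ctrl.read_camera("top");cv2.imwrite("pics/t7.png",cv2.resize(c["frame"][120:280,170:370],None,fx=3.5,fy=3.5))
E
```

```text
[[192.  150. ]
 [307.1 149.9]]
movel
0.05977190415046484 [-0.20314831 -1.26054023 -5.4111069 ] [ 0.5569138  -0.00538032  0.15003963] [-1.09190857  0.45496733  1.30256716  1.83010483 -0.46806959  1.22079536
  0.26353732] 20.975
```

View pics/w7.png

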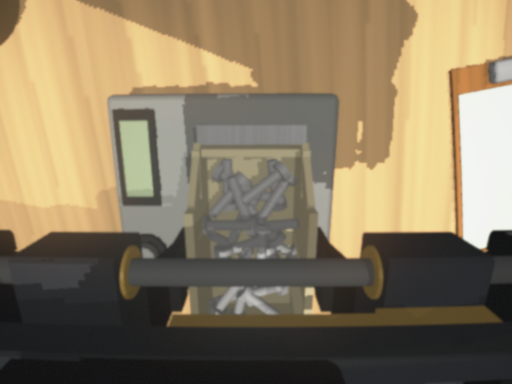

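View pics/t7.png

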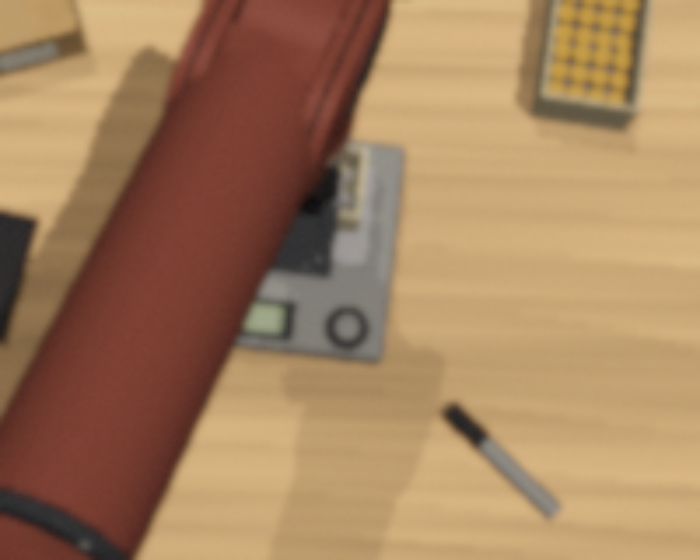

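The bin is aligned over the pan: its lip at row 148 matches the predicted 150, and the pan's far edge spans about columns 196–307 behind it. Next I'll lower it.

```bash
python3 - <<'E'
from h import *
p=[.557,-.0052]
ctrl.movel([*p,.092],v=.1)
z=.092
while z>.0832:
    z-=.001;ctrl.movel([*p,z],v=.02);s=ctrl.sense()
    if s["wrist_force"][2]>-4.2: break
print(z,s["wrist_force"],s["clock"])
ctrl.ungrasp();ctrl.dwell(.2)
ctrl.movel([*p,.17],v=.12)
c=ctrl.read_camera("wrist");cv2.imwrite("pics/w8.png",c["frame"])
# view from -x-side so camera is above the bin; camera sits on +tool x
M=R.from_quat(s["tcp_rot"]).as_matrix();print("tool x",M[:,0].round(2))
e=np.array([*p,.0])-M[:,0]*.09;e[2]=.25
try: ctrl.movel(e,v=.25)
except ctrl.IKError as ex: print(ex)
ctrl.dwell(.2)
c=ctrl.read_camera("wrist");cv2.imwrite("pics/w9.png",cv2.resize(c["frame"][:240,130:390],None,fx=2.5,fy=2.5,interpolation=cv2.INTER_CUBIC));np.save("w9.npy",c,allow_pickle=True)
s=ctrl.sense();print(s["clock"],s["ee_pos"])
E
```

```text
0.08399999999999999 [-0.68026594 -0.60833698 -0.99825501] 23.8083
tool x [0.09 1.   0.  ]
26.5833 [ 0.54877124 -0.09337416  0.24899098]
```

View pics/w9.png

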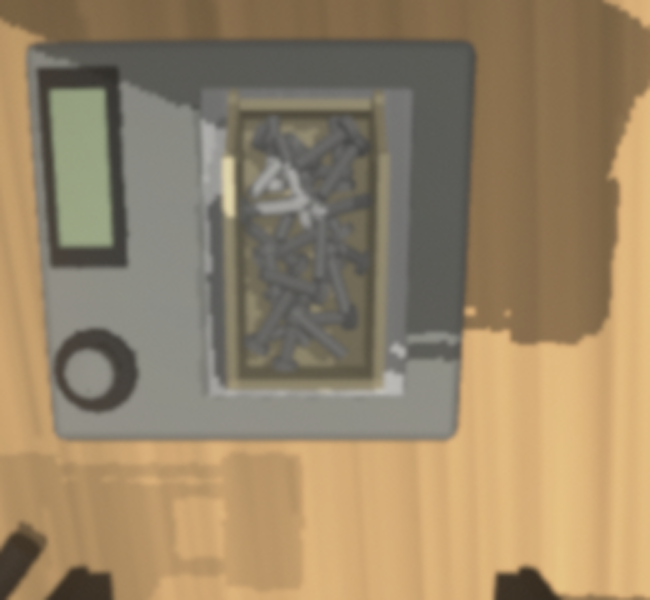

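The bin stands on the pan, square to it. In crop pixels the pan corners are at about (201,88), (412,88), (404,394) and (208,394). The bin's rear top corners are at (229,388) and (386,388) and the front corners at (228,92) and (383,93). I'll compute the offset from these.

```bash
python3 - <<'E'
from h import *
c=np.load("w9.npy",allow_pickle=True).item()
raw=lambda p:np.array(p,float)/2.5+[130,0]
pan=plane(c,raw([(201,88),(412,88),(404,394),(208,394)]),.062)*1000
rear=plane(c,raw([(229,388),(386,388)]),.117)*1000
fr=plane(c,raw([(228,92),(383,93)]),.089)*1000
st=plane(c,raw([(223,156),(388,153)]),.117)*1000
print("pan c",pan.mean(0),"rear",rear,"front",fr,"steps",st)
print("bin c",(rear.mean(0)+fr.mean(0))/2)
d=fr.mean(0)-rear.mean(0);print(np.linalg.norm(d),np.degrees(np.arctan2(d[1],d[0])))
d=(pan[0]+pan[1]-pan[2]-pan[3])/2;print(np.linalg.norm(d),np.degrees(np.arctan2(d[1],d[0])))
k=plane(c,raw([(89,372)]),.059)*1000;print("key",k)
E
```

```text
pan c [557.13426145  -5.50617687] rear [[522.68639157 -56.99444671]
 [582.85443434 -62.28571584]] front [[531.88964162  53.78167158]
 [591.53268174  48.12862238]] steps [[529.78539097  26.30754497]
 [588.83857055  22.09587356]]
bin c [557.24078732  -4.34246715]
110.9560340828433 85.37814092810775
128.88437552146556 84.92010828667884
key [[452.89583125 -51.11154766]]
```

The bin is centred within about 1.2 mm and 0.5°. The key is at (0.4528,-0.0511). Its parallax against the black ring suggests the ring sits about 10 mm below the key top, so closed fingertips will clear it. Next I'll press it.

```bash
python3 - <<'E'
from h import *
q=down(np.radians(85));k=[.4526,-.0510]
print(ctrl.solve_ik([*k,.06],q))
ctrl.clamp(10)
ctrl.goto([*k,.2],q)
ctrl.movel([*k,.075],v=.12)
ctrl.dwell(.2);s=ctrl.sense();b=s["wrist_force"][2];print("base",s["wrist_force"],s["gripper_width"],s["clock"])
z=.061;ctrl.movel([*k,z],v=.06)
while z>.0515:
    z-=.0005;ctrl.movel([*k,z],v=.02);s=ctrl.sense();f=s["wrist_force"][2]-b
    print(round(z,4),round(s["ee_pos"][2],4),round(f,2))
    if f>7: break
ctrl.dwell(.2);s=ctrl.sense();print(s["ee_pos"],s["wrist_force"][2]-b,s["clock"])
ctrl.movel([*k,.09],v=.06)
ctrl.movel([*k,.2],v=.15)
s=ctrl.sense();print(s["clock"],s["wrist_force"][2]-b)
E
```

```text
[-1.05297773  0.17342013  1.16517654  2.14665363 -0.19829389  0.93540525
  1.70891305]
base [ 0.14662154  0.54748186 -0.48227666] 0.0008100568053536695 30.7333
0.0605 0.0607 0.19
0.06 0.06 1.03
0.0595 0.0595 -0.3
0.059 0.059 1.79
0.0585 0.0585 2.63
0.058 0.058 2.25
0.0575 0.0575 1.77
0.057 0.057 3.18
0.0565 0.0565 2.88
0.056 0.056 3.58
0.0555 0.0555 2.8
0.055 0.055 3.16
0.0545 0.0545 3.26
0.054 0.054 5.04
0.0535 0.0535 4.57
0.053 0.0533 13.11
[ 0.45269757 -0.05101917  0.05331685] 11.947320950380124 35.3167
37.075 0.3108317755552465
```

The spring force rose from 1.2 N or so to about 4.5 N over 6 mm and then met the hard stop, so the key went fully down. Next come the final looks.

```bash
python3 - <<'E'
from h import *
ctrl.goto([.62,-.0,.27],down(np.radians(85)))
ctrl.dwell(.3)
c=ctrl.read_camera("wrist");cv2.imwrite("pics/w10.png",cv2.resize(c["frame"],(800,600)))
c=ctrl.read_camera("scene");cv2.imwrite("pics/s10.png",cv2.resize(c["frame"][100:300,130:390],None,fx=2.8,fy=2.8))
print(ctrl.sense()["clock"],ctrl.sense()["wrist_force"])
E
```

```text
38.3 [0.54613932 0.00781122 0.38794791]
```

View pics/w10.png

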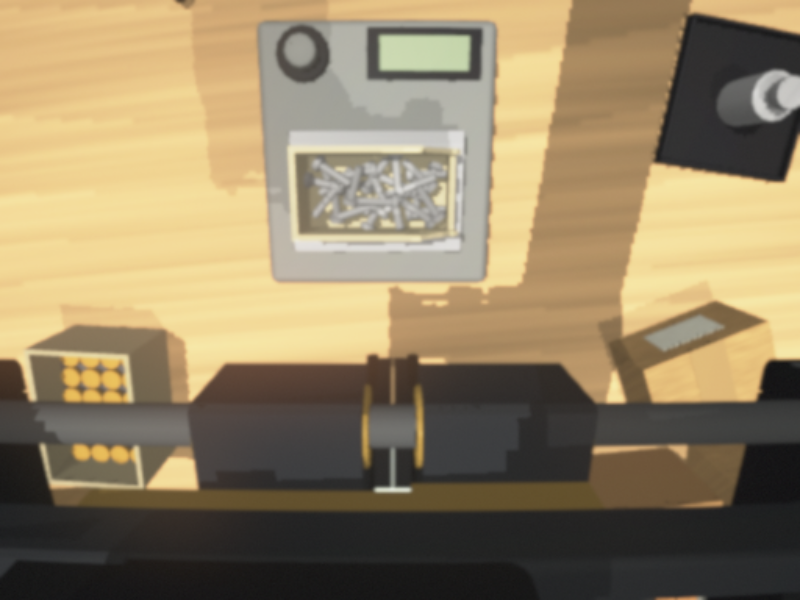

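View pics/s10.png

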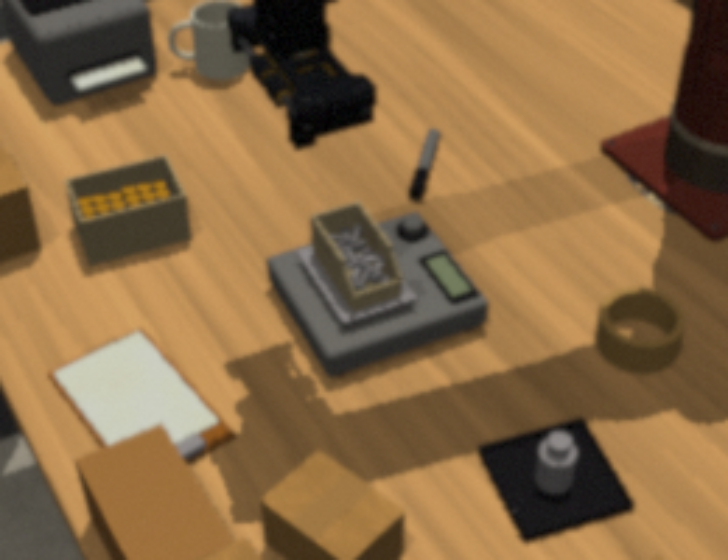

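The bin is centred at about (376,193) in the wrist view with a pan margin on every side. The key at (300,47) is raised again, the weight stands upright in its tray, and the other goods look unmoved.

```bash
python3 -c "
from station import ctrl
ctrl.hand_in();print(ctrl.sense()['clock'])"
```

```text
the job is handed in; nothing more can be done
the job is handed in; nothing more can be done
```

The task is done and handed in at about 38 s of the 69 s allowed; the station reports no verdict. The check weight is back upright in its tray, the bin is on the pan, and the key was pressed right down and released.

- **Weight:** the scene and wrist pictures show it standing upright near the middle of the tray.
- **Bin:** I measured it once after letting go. It was about 1.2 mm and 0.5° off the pan's centre, with pan visible on all sides.
- **Key:** it met its hard stop about 6 mm down. The spring force reached about 4.5 N and the stop itself read about 12–13 N. It looks raised again in the last pictures; I judged that by eye and did not measure it.
- **Other goods:** those in view look unmoved by eye. I took no measurements of them.

No check failed. The top and wrist cameras disagreed by only about 1–1.5 mm on where the scale is, within the stated calibration.

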